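# Set the horn anvil in the bench stake holder

## Task

Take the little horn anvil out of the wooden stake block and set it in the iron stake holder on the bench, its horn pointing away from the plunger knob. Slide the shank down past the spring plunger and press firmly until the collar beds on the steel plate, feeling your way without forcing or hammering it; then let go and leave everything else as it stands.

Things in the scene. Friction and masses are not known exactly. Their poses are not given: they have to be found in the camera images.
- anvil: Steel bench anvil on a post. Origin: centre of its collar's underside; z up, x towards the horn. Below: 14 mm square shank, 40 long, last 8 mm tapering to 7 square. Above: collar 30 x 30 x 5; waist 22 x 18; from z = 18 to 46 the body, x = -28 to 22, 24 wide (y) with flat upright sides to grip; then the cone horn. About 0.44 kg, balance near the shank axis.
- horn_tip (a point): Tip of the anvil's horn, 65.5 mm along x from the shank axis and 34 mm above the collar's underside.
- stand: Fixed wooden block 66 (x) x 270 (y) x 50 mm high that keeps three stakes upright in a row along its y, 85 mm apart, in loose 20 mm square holes 45 deep; their collars rest on its top. Origin: centre of its underside, on the bench. The anvil may stand in any of the holes, its horn roughly along the block's x.
- holder: Fixed iron stake holder: block 54 x 54 mm on a flange 54 x 110 x 8, 65 mm high with its steel plate. Origin: centre of its underside; z up; the plunger's black knob sticks out on its -x side, so the seated horn points along +x. In its middle an upright 15 mm square socket, 46 mm deep from the plate's top, sides along x and y.
- socket (a point): Centre of the socket's mouth, on the top of the steel plate, 65 mm above the bench; the seated anvil's origin is here. The round-nosed spring plunger enters the socket 22 mm below this point from -x, its nose standing 3.5 mm proud of the socket wall.
- plunger (a joint): Travel of the spring plunger, m: 0 = nose fully in the empty socket, up to 0.006 pushed out to -x; about 0.0015 to 0.003 while the shank fills the socket. Spring: 5 N at 0 and 3 N more for every mm. The tapered foot pushes the nose aside as it goes down; from there down the shank drags with a fairly steady 5 to 20 N, by friction, on top of its weight; side load adds drag.
- plunger_knob (a point): Middle of the plunger's black pull knob (20 mm across, 18 long), 56 mm to -x from the socket's axis and 43 mm above the bench. It need not be touched.
- wear_plate: Steel plate 54 x 54 x 5 mm screwed on top of the holder, with an 18 mm square hole over the socket, so that only the collar beds on it. Bedding shows as a sharp rise of the push above the sliding drag: 5 to 12 N more is firm enough, much more is forcing. Origin: centre of its underside, 60 mm above the bench.
- dome_stake: Mushroom-headed steel stake (head 36 mm across) with the same shank and collar, in another hole of the wooden block; leave it. Origin: centre of its collar's underside.
- flat_stake: Flat round-topped steel stake (head 42 mm across) with the same shank and collar, in another hole of the wooden block; leave it. Origin: centre of its collar's underside.
- mallet: Wooden mallet 240 mm long lying on the bench on the robot's side of the work; leave it.
- bowl: White ceramic bowl 100 mm across, 40 high, standing beyond the work; leave it. Origin: centre of its underside.
- glue: White bottle 40 mm across, 110 high, standing beyond the wooden block; leave it. Origin: centre of its underside.

How it is judged (in metres and radians):
On the way, in this order (a step that is already met when the one before it is completed fails the run):
1. the anvil is lifted clear of the wooden block (z of anvil in the frame of stand above 0.092 m), for 0.1 s.
2. the shank is in the socket and has pushed the plunger back, horn away from the knob (horizontal distance between anvil and socket below 0.004 m and z of anvil in the frame of socket below 0.018 m and value of joint plunger above 0.001 m and x of horn_tip in the frame of holder above 0.055 m), for 0.05 s.
3. the collar is pressed on the steel plate with more than 4 N (horizontal distance between anvil and socket below 0.0025 m and z of anvil in the frame of socket below 0.0015 m and angle between anvil's own z axis and vertical below 0.05 rad and x of horn_tip in the frame of holder above 0.055 m and value of joint plunger above 0.001 m and contact force between anvil and wear_plate above 4 N), for 0.1 s.
At the end, for the whole second after the job is handed in: The anvil stands upright in the holder's socket, collar within 1.5 mm of the steel plate, centred within 2.5 mm, horn away from the knob, plunger gripping the shank (pushed back over 1 mm), at rest and released (horizontal distance between anvil and socket below 0.0025 m and z of anvil in the frame of socket below 0.0015 m and angle between anvil's own z axis and vertical below 0.05 rad and x of horn_tip in the frame of holder above 0.055 m and value of joint plunger above 0.001 m and linear speed of anvil below 0.01 m/s); the robot touches nothing.
It fails at once if the steel plate is loaded with more than 30 N (contact force between anything else and wear_plate above 30 N).
It fails at once if the anvil is jammed in the holder: all its contact loads there, plunger and plate included, add up to more than 90 N (contact force between anvil and holder above 90 N).
It fails at once if another stake in the block is moved by more than 10 mm (distance of any of dome_stake, flat_stake from where it was at the start of the episode above 0.01 m).
It fails at once if the mallet, the bowl or the bottle is moved by more than 15 mm (distance of any of mallet, bowl, glue from where it was at the start of the episode above 0.015 m).
It also fails if it takes over 64 s, if anything falls off the work surface, if the arm or the gripper's body presses on something with over 40 N, if the wrist force passes 120 N, or if a joint passes its speed limit or range.

## Robot

A 6-joint arm with a two-finger parallel gripper is mounted at the origin on the work surface. World frame = base frame: x ahead of the robot, y to its left, z up, the work surface at z = 0. Lengths are in m, angles in degrees, forces in N, time in s.
With the tool pointing down it reaches from about 0.375 to 0.9 m from the base axis. Payload 3.1 kg.
Tool frame: the origin (TCP) lies on the centre line of the jaws, within the pads' length; the fingertips stand 17 mm ahead of it and the grasp point (between the pads) lies 2 mm behind it; z points along the fingers, y is the line along which they close (so a half turn about z gives the same grasp; the last joint's range is limited). The gripper opens to 87 mm and grips with 3 to 60 N. Pads are 19 mm wide; open, the fingers measure 117 mm over their backs; the gripper's body (75 mm by 190 mm) begins 51 mm behind the grasp point.
Start: joints at [-74.57, 30.224, 82.088, -0, 67.689, -10.227], TCP at [0.271, -0.563, 0.24] pointing down, gripper open.
Joint ranges: [-176.69, 176.69], [-43.24, 126.21], [12.49, 139.97], [-82, 262], [0, 151.66], [-163.58, 163.58]. Speed limits (degrees/s): [159.86, 159.86, 180, 180, 180, 180].

## Interface

Orientations are given as a 3x3 rotation matrix whose columns are the frame's x, y, z axes.
In Python, from rig import bot, imaging, finder gives the robot as it stands. The module is installed in compiled form; this text tells all that it offers.
- The arm moves only by the tool play_rows, never from a script. Its argument "motion" is a list that holds one entry, the list of rows, each a list of 6 numbers: the shift along the tool's x, y, z in parts of the range, where 1.0 means 0.5 m, then the turn, a rotation vector about the tool's x, y, z in fractions of the full range, 1 being 180 degrees. In form: [[[dx, dy, dz, wx, wy, wz], ...]]. A call has 1 to 8 rows; each row is the pose to reach, as a shift and turn from the pose commanded when the call began, along the tool's axes at that moment; what a row does not reach only later rows make up. A row lasts 1/12 s, in which the tool goes at most 41.7 mm and 7.16 degrees, less where a joint would pass 70% of its speed; a pose out of reach is approached as far as the arm can. Shift and turn numbers lie between -1 and 1, and a call with a number outside is refused. A call with a gripper value outside its range is refused whole. "fingers" is the finger opening in m, from 0 to 0.087, set as the call begins (left out, the last holds). The fingers move at their own pace and stop on an object; the grip force is fixed at half the most. Time passes only in rows, so rows that repeat a pose let the fingers close. It gives the time, the measured TCP pose, the force, the opening and the grip force at its end, in the units of the state.
- bot.read_state(): the state, without advancing time (a new reading comes with each control period).
- imaging.capture(name): name is "side" or "top" or "wrist"; returns a dict with "frame" (384x512x3 uint8, red, green, blue), "camera_matrix" (3x3 intrinsics, pixels), "R" (3x3) and "t" (3): a world point X has camera coordinates R X + t. Camera axes: x right, y down, z forward; pixel columns grow to the right and rows downward; lengths in m; the calibration is good to about 2 mm. A picture is of the moment at which its call begins. There is no depth.
- bot.hand_in(): hands the job in; it is judged then, once.
Trained networks look in the newest picture that a camera, given by its name, has taken for a name from the list of things; names that differ only in an ending like _2 or _b are one class to them, and where a whole thing is asked for, a point or a joint stands for the part that bears it (a point fixed in the world has none). Each returns a list of dicts, best first, with "confidence" (0 to 1); they miss things now and then, are a little off and sometimes report something else, mostly with a low value. They report only what shows in the picture. A call takes as long as a camera call.
- finder.recognise(camera, name): "at" ([x, y, z] in m, in world coordinates, good to about 4 mm: the middle of the surface that is visible of it).
- finder.outline_of(camera, name): "pixels" (384x512 bool, what is visible of it).
The state is a dict: "time_s": time; "joint_positions": joint angles; "qvel": joint speeds; "tau": joint torques, N m; "position": TCP position; "tcp_rot": TCP orientation; "force": force on the tool from outside, world axes, zero at the start; "moment": the same for the moment, N m; "opening": opening from 0.0 (shut) to 1.0 (fully open); "grasp_force": force on a finger pad.
Only numpy, scipy, OpenCV 4.12 (cv2) and the standard library are available. Lean on these libraries where they do the work, as an engineer would, in place of code of your own. Each camera call takes 0.05 s, during which the arm holds its last target. There are 200 camera calls.

## Working session

There is one attempt and no reset: what is moved stays moved. The work goes in short steps, Python scripts to look and compute and a tool call to move; the robot and the scene stay as the last step left them, time stands still between calls to the robot, and variables do not carry over. Pictures are saved under pics/ and viewed, at most 10 in all, crops included, and the job is handed in when it is done.

Besides the shell and the picture viewer there is one more tool, called after "Request:" as name(argument=value, ...) on one line, values as JSON. play_rows: Moves the arm, as the interface text tells. Its arguments: {"type":"object","properties":{"motion":{"type":"array"},"fingers":{"type":"number"}},"required":["motion"]}

```bash
mkdir -p pics; cat > h.py <<'E'
import numpy as np, cv2
from rig import bot, imaging, finder
def cap(n,f=None):
    c=imaging.capture(n)
    if f: cv2.imwrite('pics/'+f,cv2.cvtColor(c['frame'],cv2.COLOR_RGB2BGR))
    return c
def ray(c,uv,z):
    K,R,t=map(np.array,(c['camera_matrix'],c['R'],c['t']))
    o=-R.T@t; d=R.T@np.linalg.inv(K)@np.array([uv[0],uv[1],1.])
    return o+d*(z-o[2])/d[2]
E
python3 - <<'E'
from h import *
print(bot.read_state())
for n in('top','side'):
    c=cap(n,n+'1.png'); R=np.array(c['R']);print(n,-R.T@np.array(c['t']),R[2])
    for k in('anvil','horn_tip','holder','socket','plunger_knob','wear_plate','stand','dome_stake','flat_stake','mallet','bowl','glue'):
        try:
            for d in finder.recognise(n,k)[:2]: print(n,k,np.round(d['at'],4),round(d['confidence'],2))
        except Exception as e: print(k,e)
E
```

```text
{'time_s': 0.0, 'joint_positions': array([-7.45694640e+01,  3.02758155e+01,  8.21570151e+01,  1.32788403e-03,
        6.76893281e+01, -1.02277006e+01]), 'qvel': array([ 0.05086052,  0.01895388,  0.03053339,  0.00873881, -0.12218476,
        0.00989194]), 'tau': array([ 2.09581672e-04, -4.40043962e+01, -1.76595336e+01,  6.32259599e-02,
        5.82860189e-02, -1.76522444e-04]), 'position': array([ 0.27046525, -0.56267095,  0.23860189]), 'tcp_rot': array([[ 9.01396808e-01,  4.32993644e-01, -5.46611515e-04],
       [ 4.32993804e-01, -9.01394541e-01,  2.06092155e-03],
       [ 3.99653297e-04, -2.09438751e-03, -9.99997727e-01]]), 'force': array([ 0.4528463 ,  0.03866927, -0.56701149]), 'moment': array([-0.00450031,  0.00461411,  0.02598065]), 'grasp_force': 0.0, 'opening': 0.9972825810673559}
top [0.45829008 0.01827784 0.92720871] [ 0.13549981 -0.00528026 -0.9907633 ]
top anvil [0.5642 0.2363 0.0949] 0.88
top horn_tip [0.5704 0.228  0.096 ] 0.8
top holder [ 0.504  -0.163   0.0489] 0.86
top socket [ 0.5034 -0.1652  0.0516] 0.81
top plunger_knob [0.7444 0.0032 0.0227] 0.27
top wear_plate [ 
[... 362 characters left out ...]
 glue [0.745  0.2246 0.0706] 0.88
side [0.27117022 0.38992732 0.61003919] [ 0.42250688 -0.50089606 -0.75537479]
side anvil [0.5629 0.2386 0.0915] 0.77
side holder [ 0.5016 -0.151   0.0442] 0.71
side socket [ 0.5027 -0.1538  0.0471] 0.74
side plunger_knob [ 0.4533 -0.1687  0.0486] 0.47
side wear_plate [ 0.5077 -0.171   0.0619] 0.63
side stand [0.5435 0.2649 0.0504] 0.67
side stand [ 0.4548 -0.1708  0.0488] 0.27
side dome_stake [0.5446 0.2682 0.0492] 0.71
side dome_stake [0.54   0.3171 0.0886] 0.57
side flat_stake [0.5763 0.1497 0.0908] 0.7
side mallet [0.3856 0.023  0.0262] 0.66
side bowl [ 0.7541 -0.0077  0.0231] 0.7
side glue [0.7483 0.2375 0.064 ] 0.74
side glue [0.5624 0.2408 0.0955] 0.63
```

```bash
python3 - <<'E'
import cv2,numpy as np
a=cv2.imread('pics/top1.png')
cv2.imwrite('pics/top1x.png',cv2.resize(a,(800,600),interpolation=cv2.INTER_CUBIC))
E
```

```text
(no output)
```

View pics/top1x.png

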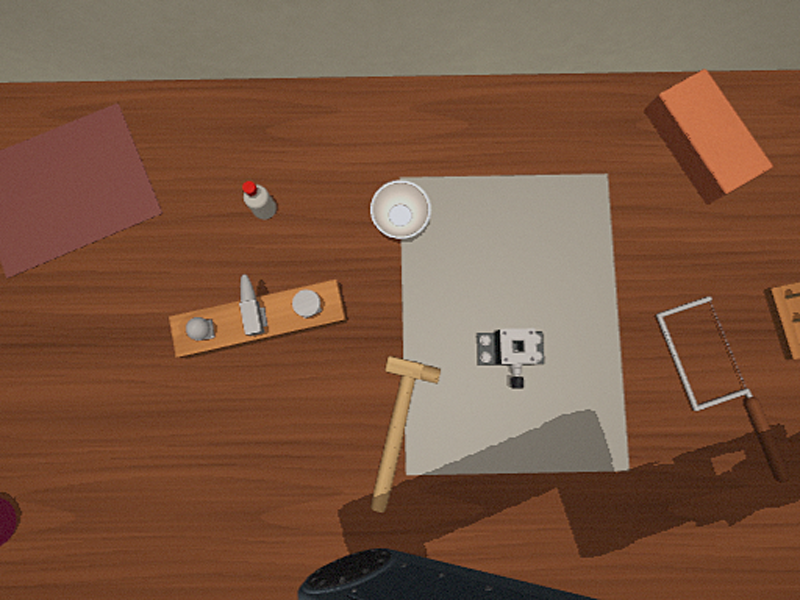

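View pics/side1.png

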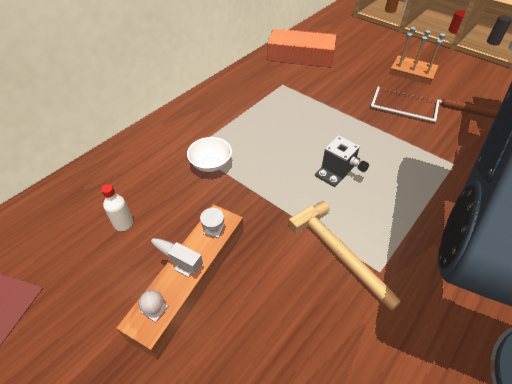

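The top view shows the anvil at (250,310) with its horn up-image, i.e. world +x. The holder socket is at (518,346), with its knob below it towards the robot, so the horn only needs a small yaw change. The side view agrees with this. I'll go above the holder first and measure it with the wrist camera.

Careful with the scale: shifts go in shares of 0.5 m and turns go in shares of 180 degrees. That gives: 0.242 m / 0.5 = 0.484, 0.21 m / 0.5 = 0.42, 22 degrees / 180 = 0.1222.

Request:
play_rows(motion=[[[0.04, -0.026, 0, 0, 0, 0.0083], [0.1, -0.066, 0, 0, 0, 0.0222], [0.164, -0.108, 0, 0, 0, 0.0389], [0.228, -0.15, 0, 0, 0, 0.0556], [0.292, -0.192, 0, 0, 0, 0.0722], [0.356, -0.234, 0, 0, 0, 0.0889], [0.42, -0.276, 0, 0, 0, 0.1056], [0.484, -0.318, 0, 0, 0, 0.1222]]], fingers=0.05)

```text
time_s: 1.97
position: [0.4206, -0.3137, 0.2398]
tcp_rot: [[0.998, 0.061, 0.0], [0.061, -0.998, -0.0], [0.0, 0.0, -1.0]]
force: [0.5, 0.3, 0.1]
opening: 0.587
grasp_force: 0.0
```

Converted, -0.14 m / 0.5 = -0.28, -0.125 m / 0.5 = -0.25.

Request:
play_rows(motion=[[[0.024, -0.068, 0, 0, 0, 0], [0.044, -0.136, 0, 0, 0, 0], [0.064, -0.2, 0, 0, 0, 0], [0.084, -0.25, 0, 0, 0, 0], [0.1, -0.28, 0, 0, 0, 0], [0.1, -0.28, 0, 0, 0, 0], [0.1, -0.28, 0, 0, 0, 0], [0.1, -0.28, 0, 0, 0, 0]]])

```text
time_s: 2.63
position: [0.461, -0.1731, 0.2397]
tcp_rot: [[0.998, 0.064, 0.0], [0.064, -0.998, -0.001], [0.0, 0.001, -1.0]]
force: [-0.5, 0.3, -0.2]
opening: 0.575
grasp_force: 0.0
```

```bash
python3 - <<'E'
from h import *
s=bot.read_state(); print(s['position'],s['tcp_rot'],s['force'],s['joint_positions'])
c=cap('wrist','w1.png'); R=np.array(c['R']);print(-R.T@np.array(c['t']),R)
np.savez('w1.npz',K=c['camera_matrix'],R=R,t=c['t'])
for k in('holder','socket','plunger_knob','wear_plate'):
    for d in finder.recognise('wrist',k)[:2]: print(k,np.round(d['at'],4),round(d['confidence'],2))
a=cv2.imread('pics/w1.png')
cv2.imwrite('pics/w1x.png',cv2.resize(a,(800,600),interpolation=cv2.INTER_CUBIC))
E
```

```text
[ 0.46102461 -0.173082    0.23969611] [[ 9.97960330e-01  6.38361797e-02  3.48153870e-04]
 [ 6.38364649e-02 -9.97959984e-01 -8.80838266e-04]
 [ 2.91214280e-04  9.01266559e-04 -9.99999551e-01]] [-0.48857703  0.30934199 -0.2479713 ] [-3.35857218e+01  2.00336708e+01  1.00743353e+02 -3.61079441e-02
  5.91784451e+01  5.27727253e+01]
[ 0.53165783 -0.16897783  0.38501171] [[ 6.35983270e-02 -9.97975444e-01  5.14828403e-04]
 [-9.64821588e-01 -6.13536387e-02  2.55646306e-01]
 [-2.55097150e-01 -1.67553949e-02 -9.66770242e-01]]
holder [ 0.5109 -0.1745  0.059 ] 0.81
socket [ 0.5082 -0.1733  0.0579] 0.84
wear_plate [ 0.5114 -0.176   0.0642] 0.62
```

View pics/w1x.png

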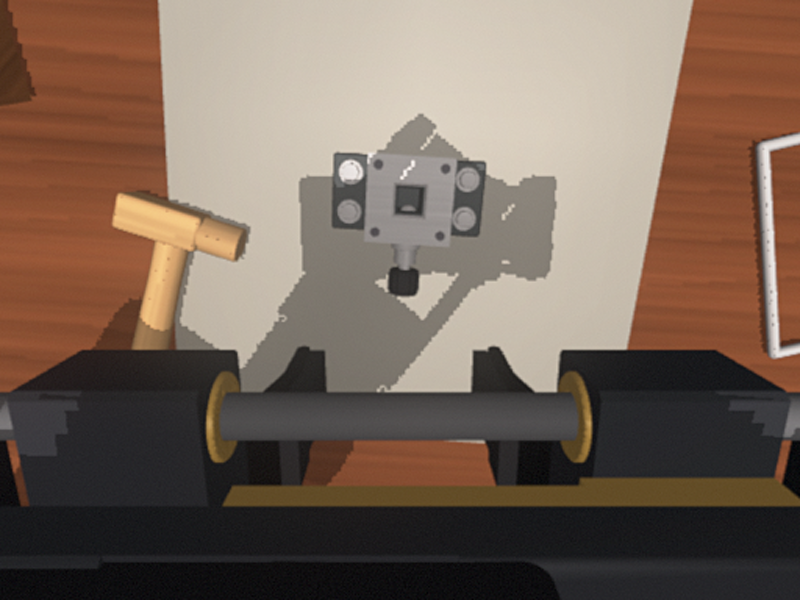

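The wrist view shows the steel plate with corners near (369,152), (457,158), (449,246) and (365,241), the hole at (410,200) and the knob at (404,282). I'll refine these corners and fit the holder's pose.

```bash
cat >> h.py <<'E'
from scipy.optimize import least_squares
def subpix(img,pts,w=4):
    g=cv2.cvtColor(img,cv2.COLOR_RGB2GRAY)
    return cv2.cornerSubPix(g,np.float32(pts).reshape(-1,1,2),(w,w),(-1,-1),(3,50,.01)).reshape(-1,2)
def fit(K,R,t,uv,model,p0):
    """model: Nx3 in object frame, pose x,y,yaw with z in model"""
    def w(p):
        c,s=np.cos(p[2]),np.sin(p[2]); return np.c_[p[0]+c*model[:,0]-s*model[:,1],p[1]+s*model[:,0]+c*model[:,1],model[:,2]]
    def f(p):
        q=(w(p)@R.T+t)@K.T; return (q[:,:2]/q[:,2:]-uv).ravel()
    r=least_squares(f,p0); return r.x,r.fun.reshape(-1,2)
E
python3 - <<'E'
from h import *
z=np.load('w1.npz');K,R,t=z['K'],z['R'],z['t']
img=cv2.cvtColor(cv2.imread('pics/w1.png'),cv2.COLOR_BGR2RGB)
g=np.array([[369,152],[457,158],[449,246],[365,241],[396,186],[426,186],[424,215],[395,214]])*.64
s=subpix(img,g,3); print(np.round(np.c_[g,s],1))
a=.027;b=.009
m=np.array([[a,a],[a,-a],[-a,-a],[-a,a],[b,b],[b,-b],[-b,-b],[-b,b]]); m=np.c_[m,np.full(8,.065)]
for idx in(slice(0,4),slice(4,8),slice(0,8)):
    p,e=fit(K,R,t,s[idx],m[idx],[.51,-.17,0]);print(p[:2],np.degrees(p[2]),np.abs(e).max())
print(K)
E
```

```text
[[236.2  97.3 235.4  99.7]
 [292.5 101.1 292.5 101.1]
 [287.4 157.4 286.8 157.6]
 [233.6 154.2 232.7 154.1]
 [253.4 119.  254.6 116.7]
 [272.6 119.  272.  118.7]
 [271.4 137.6 270.4 137.8]
 [252.8 137.  252.  136.6]]
[ 0.51089113 -0.1772287 ] 0.4033111639443634 1.588225371644583
[ 0.51213444 -0.17754239] -1.8767317999544935 0.7630887185411552
[ 0.51151158 -0.17738557] 0.1766455583562635 2.371016251893437
[[325.81673682   0.         254.86340454]
 [  0.         325.81673682 192.20232175]
 [  0.           0.           1.        ]]
```

Converted, -0.295 m / 0.5 = -0.59, -0.255 m / 0.5 = -0.51, -9 degrees / 180 = -0.05.

Request:
play_rows(motion=[[[0.01, -0.04, 0, 0, 0, 0], [0.02, -0.11, 0, 0, 0, 0], [0.03, -0.19, 0, 0, 0, -0.0056], [0.04, -0.27, 0, 0, 0, -0.0111], [0.05, -0.35, 0, 0, 0, -0.0222], [0.06, -0.43, 0, 0, 0, -0.0333], [0.07, -0.51, 0, 0, 0, -0.0444], [0.08, -0.59, 0, 0, 0, -0.05]]])

```text
time_s: 3.55
position: [0.482, 0.1259, 0.2396]
tcp_rot: [[0.976, 0.219, 0.0], [0.219, -0.976, -0.0], [0.0, 0.0, -1.0]]
force: [0.5, -1.1, 0.3]
opening: 0.576
grasp_force: 0.0
```

Converted, -0.08 m / 0.5 = -0.16, -0.03 m / 0.5 = -0.06.

Request:
play_rows(motion=[[[0.03, -0.06, 0, 0, 0, 0], [0.06, -0.11, 0, 0, 0, 0], [0.08, -0.15, 0, 0, 0, 0], [0.09, -0.16, 0, 0, 0, 0], [0.09, -0.16, 0, 0, 0, 0], [0.09, -0.16, 0, 0, 0, 0], [0.09, -0.16, 0, 0, 0, 0]]])

```text
time_s: 4.13
position: [0.508, 0.2111, 0.2393]
tcp_rot: [[0.976, 0.218, -0.001], [0.218, -0.976, -0.001], [-0.001, 0.0, -1.0]]
force: [-0.3, 0.5, 0.1]
opening: 0.573
grasp_force: 0.0
```

```bash
python3 - <<'E'
from h import *
s=bot.read_state(); print(s['position'],s['tcp_rot'])
c=cap('wrist','w2.png'); R=np.array(c['R']);print(-R.T@np.array(c['t']))
np.savez('w2.npz',K=c['camera_matrix'],R=R,t=c['t'])
for k in('anvil','horn_tip','stand','dome_stake','flat_stake'):
    for d in finder.recognise('wrist',k)[:2]: print(k,np.round(d['at'],4),round(d['confidence'],2))
a=cv2.imread('pics/w2.png')
o=np.zeros((600,800,3),np.uint8)
o[:,:400]=0
x=cv2.resize(a[40:240,110:377],(800,600),interpolation=cv2.INTER_CUBIC)
cv2.imwrite('pics/w2x.png',x)
E
```

```text
[0.50798306 0.21105352 0.23928121] [[ 9.76025884e-01  2.17650567e-01 -1.30520402e-03]
 [ 2.17649688e-01 -9.76026639e-01 -7.83272907e-04]
 [-1.44439368e-03  4.80417385e-04 -9.99998841e-01]]
[0.57732779 0.22593393 0.38449291]
anvil [0.5785 0.2308 0.0996] 0.55
horn_tip [0.5799 0.2328 0.0938] 0.74
stand [0.5654 0.2508 0.0517] 0.94
dome_stake [0.5486 0.3066 0.0898] 0.94
flat_stake [0.5791 0.1517 0.0908] 0.57
```

View pics/w2x.png

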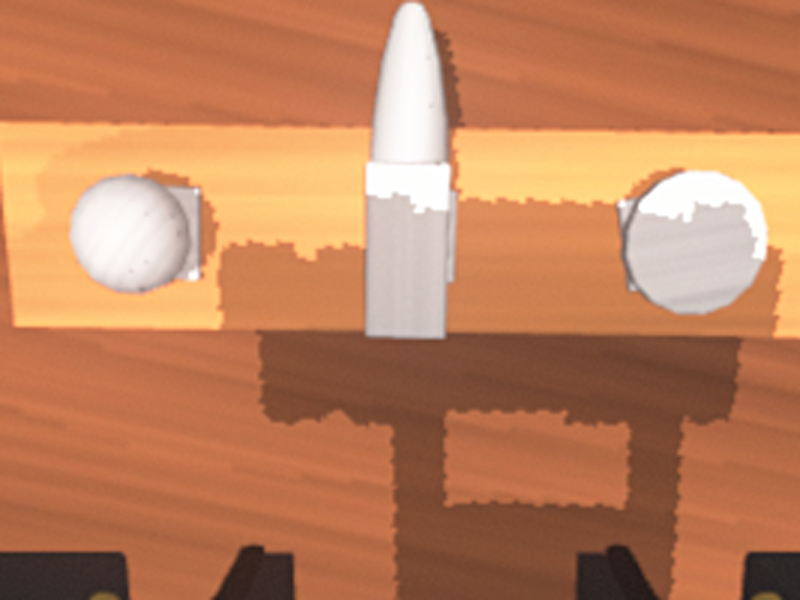

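The body's top face is at crop pixels (365,163), (451,163), (446,338) and (365,338), with the horn tip at (411,3). It is nearly aligned with the tool.

```bash
python3 - <<'E'
from h import *
z=np.load('w2.npz');K,R,t=z['K'],z['R'],z['t']
img=cv2.cvtColor(cv2.imread('pics/w2.png'),cv2.COLOR_BGR2RGB)
g=np.array([[365,163],[451,163],[446,338],[365,338],[411,3]])/[800/267,3]+[110-.33,40-.33]
m=np.array([[.022,.012,.096],[.022,-.012,.096],[-.028,-.012,.096],[-.028,.012,.096],[.0655,0,.084]])
s=bot.read_state();T=np.array(s['tcp_rot'])
for uv in(g,np.r_[subpix(img,g[:4],2),g[4:]]):
    p,e=fit(K,R,t,uv,m,[.56,.23,.2]);print(p[:2],np.degrees(p[2]),np.round(e,1).tolist())
    print('tool shift to anvil axis',(T.T@(np.r_[p[:2],0]-np.r_[s['position'][:2],0])),'tool yaw',np.degrees(np.arctan2(T[1,0],T[0,0])))
E
```

```text
[0.56349482 0.23108099] 11.463908731985827 [[0.1, -0.5], [-0.3, 0.0], [0.1, 0.5], [0.1, -0.0], [-0.1, 0.1]]
tool shift to anvil axis [ 5.80184760e-02 -6.80029087e-03 -3.73194735e-06] tool yaw 12.589422707456023
[0.5635283 0.2310272] 11.10739607131823 [[-0.6, -0.3], [-0.1, -0.9], [1.1, 0.6], [-0.9, 0.6], [0.5, 0.1]]
tool shift to anvil axis [ 5.80394290e-02 -6.74049526e-03 -3.73204981e-06] tool yaw 12.589422707456023
```

Converted, 0.11 m / 0.5 = 0.22, 0.05 m / 0.5 = 0.1, 1.2 degrees / 180 = 0.0067.

Request:
play_rows(motion=[[[0.03, -0.004, 0, 0, 0, 0.0028], [0.07, -0.008, 0, 0, 0, 0.0067], [0.1, -0.012, 0.02, 0, 0, 0.0067], [0.116, -0.014, 0.06, 0, 0, 0.0067], [0.116, -0.014, 0.12, 0, 0, 0.0067], [0.116, -0.014, 0.17, 0, 0, 0.0067], [0.116, -0.014, 0.21, 0, 0, 0.0067], [0.116, -0.014, 0.22, 0, 0, 0.0067]]])

```text
time_s: 5.1
position: [0.561, 0.2312, 0.126]
tcp_rot: [[0.98, 0.198, -0.007], [0.198, -0.98, -0.002], [-0.007, 0.0, -1.0]]
force: [-1.1, -0.0, -0.0]
opening: 0.574
grasp_force: 0.0
```

Converted, 0.048 m / 0.5 = 0.096, 0.042 m / 0.5 = 0.084.

Request:
play_rows(motion=[[[0, 0, 0.03, 0, 0, 0], [0, 0, 0.06, 0, 0, 0], [0, 0, 0.084, 0, 0, 0], [0, 0, 0.096, 0, 0, 0], [0, 0, 0.096, 0, 0, 0], [0, 0, 0.096, 0, 0, 0]]])

```text
time_s: 5.6
position: [0.5637, 0.2321, 0.0819]
tcp_rot: [[0.98, 0.199, 0.0], [0.199, -0.98, 0.0], [0.0, -0.0, -1.0]]
force: [-0.3, -0.6, -0.7]
opening: 0.573
grasp_force: 0.0
```

Request:
play_rows(motion=[[[0, 0, 0, 0, 0, 0], [0, 0, 0, 0, 0, 0], [0, 0, 0, 0, 0, 0], [0, 0, 0, 0, 0, 0], [0, 0, 0, 0, 0, 0], [0, 0, 0, 0, 0, 0], [0, 0, 0, 0, 0, 0], [0, 0, 0, 0, 0, 0]]], fingers=0.0)

```text
time_s: 6.27
position: [0.5637, 0.232, 0.0819]
tcp_rot: [[0.98, 0.199, 0.001], [0.199, -0.98, -0.0], [0.001, 0.0, -1.0]]
force: [0.1, -0.7, 2.7]
opening: 0.274
grasp_force: 30.0
```

Converted, -0.15 m / 0.5 = -0.3, -0.148 m / 0.5 = -0.296.

Request:
play_rows(motion=[[[0, 0, -0.016, 0, 0, 0], [0, 0, -0.05, 0, 0, 0], [0, 0, -0.1, 0, 0, 0], [0, 0, -0.16, 0, 0, 0], [0, 0, -0.22, 0, 0, 0], [0, 0, -0.27, 0, 0, 0], [0, 0, -0.296, 0, 0, 0], [0, 0, -0.3, 0, 0, 0]]])

```text
time_s: 6.93
position: [0.5645, 0.2326, 0.2344]
tcp_rot: [[0.98, 0.199, 0.005], [0.199, -0.98, 0.001], [0.005, -0.0, -1.0]]
force: [-0.8, 0.6, -5.2]
opening: 0.269
grasp_force: 30.0
```

Converted, 0.25 m / 0.5 = 0.5, -0.005 m / 0.5 = -0.01, 11.5 degrees / 180 = 0.0639.

Request:
play_rows(motion=[[[-0.01, 0.03, 0, 0, 0, 0], [-0.03, 0.09, 0, 0, 0, 0.0056], [-0.056, 0.16, 0, 0, 0, 0.0167], [-0.082, 0.23, 0, 0, 0, 0.0278], [-0.108, 0.3, 0, 0, 0, 0.0389], [-0.134, 0.37, 0, 0, 0, 0.05], [-0.16, 0.44, 0, 0, 0, 0.0611], [-0.186, 0.5, 0, 0, 0, 0.0639]]])

```text
time_s: 7.6
position: [0.5202, -0.0332, 0.2299]
tcp_rot: [[1.0, -0.003, -0.004], [-0.003, -1.0, 0.001], [-0.004, -0.001, -1.0]]
force: [0.3, 0.1, -5.5]
opening: 0.273
grasp_force: 30.0
```

Converted, 0.09 m / 0.5 = 0.18, -0.06 m / 0.5 = -0.12.

Request:
play_rows(motion=[[[-0.03, 0.05, 0, 0, 0, 0], [-0.06, 0.1, 0, 0, 0, 0], [-0.09, 0.14, 0, 0, 0, 0], [-0.11, 0.17, 0, 0, 0, 0], [-0.12, 0.18, 0, 0, 0, 0], [-0.12, 0.18, 0, 0, 0, 0], [-0.12, 0.18, 0, 0, 0, 0], [-0.12, 0.18, 0, 0, 0, 0]]])

```text
time_s: 8.27
position: [0.4621, -0.1205, 0.2311]
tcp_rot: [[1.0, -0.0, -0.0], [-0.0, -1.0, 0.001], [-0.0, -0.001, -1.0]]
force: [-0.3, 0.1, -5.2]
opening: 0.268
grasp_force: 30.0
```

```bash
python3 - <<'E'
from h import *
s=bot.read_state(); print(s['position'],s['tcp_rot'],s['force'])
c=cap('wrist','w3.png'); R=np.array(c['R'])
np.savez('w3.npz',K=c['camera_matrix'],R=R,t=c['t'])
a=cv2.imread('pics/w3.png')
x=cv2.resize(a[60:260,200:467],(800,600),interpolation=cv2.INTER_CUBIC)
cv2.imwrite('pics/w3x.png',x)
E
```

```text
[ 0.46209832 -0.12049898  0.23112814] [[ 9.99999904e-01 -1.87027013e-04 -3.97199548e-04]
 [-1.86644195e-04 -9.99999518e-01  9.63611647e-04]
 [-3.97379578e-04 -9.63537419e-04 -9.99999457e-01]] [-0.25199806  0.1356202  -5.2402531 ]
```

View pics/w3x.png

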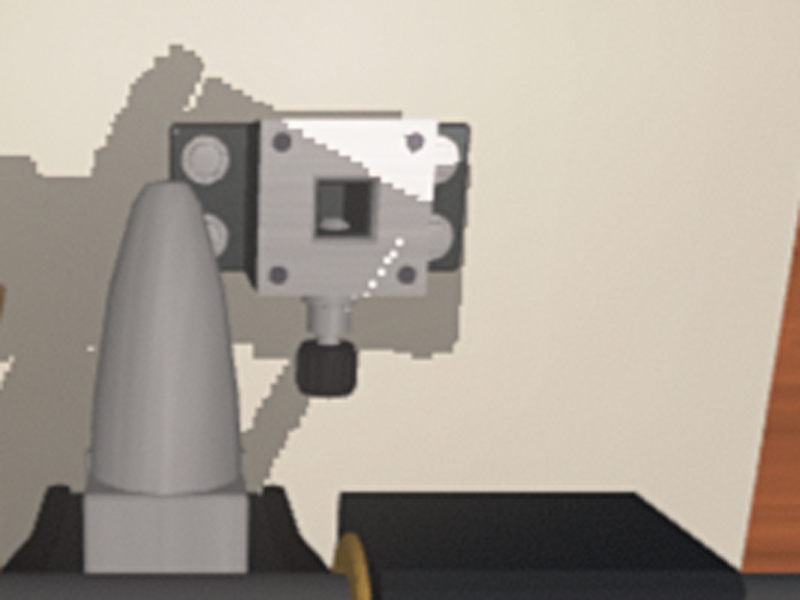

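The plate is clear in the crop, with corners at (261,119), (438,121), (427,296) and (257,296) and the hole centred at (345,209). The gripped anvil's front top edge runs (86,493)–(248,493), with the horn tip at (170,181). I'll fit both.

```bash
python3 - <<'E'
from h import *
z=np.load('w3.npz');K,R,t=z['K'],z['R'],z['t']
cv=lambda g:np.array(g)/[800/267,3]+[200-.33,60-.33]
a=.027;b=.009
m=np.array([[a,a],[a,-a],[-a,-a],[-a,a],[b,b],[b,-b],[-b,-b],[-b,b]]); m=np.c_[m,np.full(8,.065)]
s=cv([[261,119],[438,121],[427,296],[257,296],[315,178],[377,178],[375,238],[314,240]])
for idx in(slice(0,4),slice(4,8),slice(0,8)):
    p,e=fit(K,R,t,s[idx],m[idx],[.51,-.17,0]);print('holder',p[:2],np.degrees(p[2]),np.abs(e).max(0))
o=.1992
m=np.array([[.022,.012,o+.046],[.022,-.012,o+.046],[.0655,0,o+.034]])
p,e=fit(K,R,t,cv([[86,493],[248,493],[170,181]]),m,[.46,-.12,0]);print('anvil',p[:2],np.degrees(p[2]),np.round(e,1).tolist())
# w1 refit with hand-read corners
z=np.load('w1.npz');K,R,t=z['K'],z['R'],z['t']
m=np.array([[a,a],[a,-a],[-a,-a],[-a,a]]); m=np.c_[m,np.full(4,.065)]
p,e=fit(K,R,t,np.array([[369,152],[457,158],[449,246],[365,241]])*.64-.3,m,[.51,-.17,0]);print('w1',p[:2],np.degrees(p[2]),np.abs(e).max(0))
# top view: brighten hole
c=cap('top');K,R,t=map(np.array,(c['camera_matrix'],c['R'],c['t']))
q=np.array([.511,-.177,.065]);u=K@(R@q+t);u=u[:2]/u[2];print(u)
i=c['frame'][int(u[1])-30:int(u[1])+30,int(u[0])-40:int(u[0])+40,::-1]
cv2.imwrite('pics/t2.png',cv2.resize(i,(800,600),interpolation=cv2.INTER_CUBIC));print(int(u[0])-40,int(u[1])-30)
np.savez('t2.npz',K=K,R=R,t=t)
E
```

```text
holder [ 0.51131115 -0.17729268] -0.07910367714262687 [0.43203112 0.45456234]
holder [ 0.5116984 -0.177149 ] 1.0931373081946285 [0.70837624 0.62307777]
holder [ 0.51150431 -0.17722087] 0.04213768745606479 [0.95935711 0.65300745]
anvil [ 0.46194566 -0.12100932] -0.4798909962646758 [[-1.0, 0.2], [1.1, 0.7], [-0.1, -0.8]]
w1 [ 0.5117943  -0.17740847] 0.032375416087746 [0.42318632 0.21092609]
[331.20372889 220.73884997]
291 190
```

View pics/t2.png

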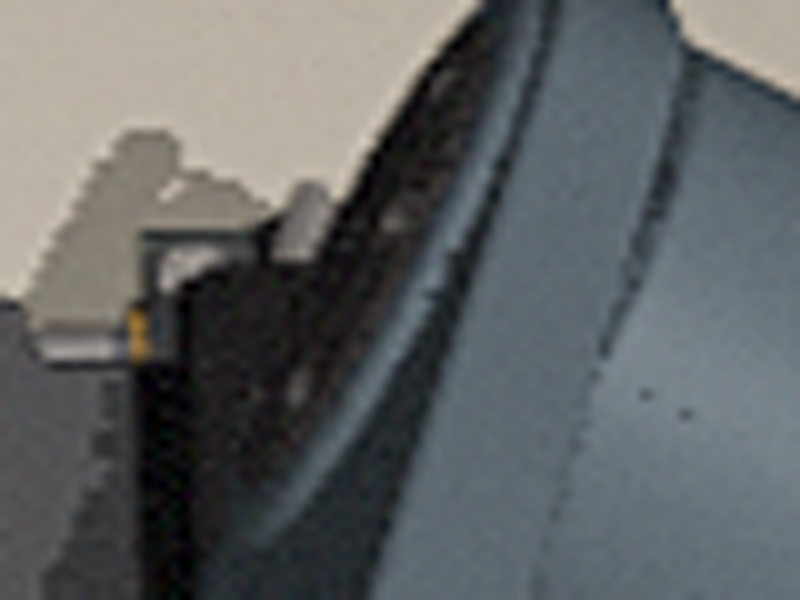

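The top view of the holder is blocked by the arm. Two wrist fits agree on the holder at (0.5115, -0.1773), yaw 0. The in-hand check suggests a camera y bias of -0.5 mm, so I'll aim for (0.5116, -0.1768).

Converted, 0.08 m / 0.5 = 0.16, 0.0563 m / 0.5 = 0.1126.

Request:
play_rows(motion=[[[0.024, 0.028, 0, 0, 0, 0], [0.06, 0.07, 0, 0, 0, 0], [0.088, 0.102, 0.01, 0, 0, 0], [0.099, 0.1126, 0.04, 0, 0, 0], [0.099, 0.1126, 0.08, 0, 0, 0], [0.099, 0.1126, 0.116, 0, 0, 0], [0.099, 0.1126, 0.14, 0, 0, 0], [0.099, 0.1126, 0.16, 0, 0, 0]]])

```text
time_s: 9.03
position: [0.5114, -0.1766, 0.15]
tcp_rot: [[1.0, 0.001, -0.002], [0.001, -1.0, 0.001], [-0.002, -0.001, -1.0]]
force: [0.4, 0.0, -5.5]
opening: 0.27
grasp_force: 30.0
```

Converted, 0.003 m / 0.5 = 0.006.

Request:
play_rows(motion=[[[0, 0, 0.006, 0, 0, 0], [0, 0, 0.006, 0, 0, 0], [0, 0, 0.006, 0, 0, 0], [0, 0, 0.006, 0, 0, 0]]])

```text
time_s: 9.37
position: [0.5122, -0.178, 0.1495]
tcp_rot: [[1.0, -0.0, 0.002], [-0.0, -1.0, -0.001], [0.002, 0.001, -1.0]]
force: [1.7, 0.8, -4.5]
opening: 0.271
grasp_force: 30.0
```

```bash
python3 - <<'E'
from h import *
s=bot.read_state(); print(s['position'],s['tcp_rot'],s['force'],s['moment'])
c=cap('side'); K,R,t=map(np.array,(c['camera_matrix'],c['R'],c['t']))
u=K@(R@np.array([.5115,-.177,.08])+t);u=(u[:2]/u[2]).astype(int);print(u)
i=c['frame'][u[1]-45:u[1]+45,u[0]-60:u[0]+60,::-1]
cv2.imwrite('pics/s2.png',cv2.resize(i,(800,600),interpolation=cv2.INTER_CUBIC))
E
```

```text
[ 0.51215477 -0.17795468  0.14945867] [[ 9.99998137e-01 -3.87043458e-04  1.89129957e-03]
 [-3.84925193e-04 -9.99999298e-01 -1.12024081e-03]
 [ 1.89173182e-03  1.11951072e-03 -9.99997584e-01]] [ 1.65496013  0.82715403 -4.45880181] [ 0.04745777  0.06951574 -0.03996697]
[343 141]
```

View pics/s2.png

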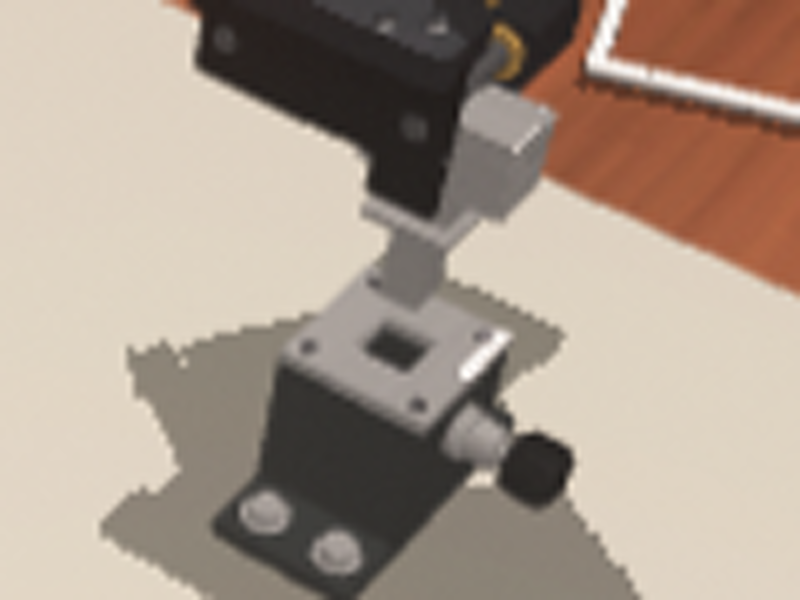

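The side view shows the shank's foot at (405,300), straight above the socket mouth at (395,345), with the horn away from the knob at (535,470). I'll descend with feel.

Converted, 0.016 m / 0.5 = 0.032, -0.001 m / 0.5 = -0.002.

Request:
play_rows(motion=[[[-0.001, -0.002, 0.006, 0, 0, 0], [-0.001, -0.002, 0.014, 0, 0, 0], [-0.001, -0.002, 0.022, 0, 0, 0], [-0.001, -0.002, 0.028, 0, 0, 0], [-0.001, -0.002, 0.032, 0, 0, 0], [-0.001, -0.002, 0.032, 0, 0, 0], [-0.001, -0.002, 0.032, 0, 0, 0]]])

```text
time_s: 10.0
position: [0.5107, -0.1767, 0.1323]
tcp_rot: [[1.0, -0.001, -0.0], [-0.001, -1.0, 0.0], [-0.0, -0.0, -1.0]]
force: [-0.1, -0.1, -4.9]
opening: 0.27
grasp_force: 30.0
```

Request:
play_rows(motion=[[[0.0008, 0, 0.004, 0, 0, 0], [0.0016, 0, 0.008, 0, 0, 0], [0.0016, 0, 0.012, 0, 0, 0], [0.0016, 0, 0.016, 0, 0, 0], [0.0016, 0, 0.02, 0, 0, 0], [0.0016, 0, 0.02, 0, 0, 0]]])

```text
time_s: 10.5
position: [0.5113, -0.1765, 0.1221]
tcp_rot: [[1.0, -0.001, -0.001], [-0.001, -1.0, 0.0], [-0.001, -0.0, -1.0]]
force: [-0.7, 0.8, -3.9]
opening: 0.273
grasp_force: 30.0
```

Converted, 0.004 m / 0.5 = 0.008, 0.001 m / 0.5 = 0.002.

Request:
play_rows(motion=[[[0, 0, 0.002, 0, 0, 0], [0, 0, 0.004, 0, 0, 0], [0, 0, 0.006, 0, 0, 0], [0, 0, 0.008, 0, 0, 0], [0, 0, 0.008, 0, 0, 0]]])

```text
time_s: 10.92
position: [0.5116, -0.1767, 0.1184]
tcp_rot: [[1.0, -0.001, -0.0], [-0.001, -1.0, 0.0], [-0.0, -0.0, -1.0]]
force: [0.3, 0.4, -4.9]
opening: 0.272
grasp_force: 30.0
```

Converted, 0.005 m / 0.5 = 0.01, 0.001 m / 0.5 = 0.002.

Request:
play_rows(motion=[[[0, 0, 0.002, 0, 0, 0], [0, 0, 0.004, 0, 0, 0], [0, 0, 0.006, 0, 0, 0], [0, 0, 0.008, 0, 0, 0], [0, 0, 0.01, 0, 0, 0], [0, 0, 0.01, 0, 0, 0]]])

```text
time_s: 11.42
position: [0.512, -0.1769, 0.1135]
tcp_rot: [[1.0, -0.001, 0.001], [-0.001, -1.0, -0.0], [0.001, 0.0, -1.0]]
force: [1.6, -0.5, -4.9]
opening: 0.269
grasp_force: 30.0
```

Converted, 0.004 m / 0.5 = 0.008, 0.001 m / 0.5 = 0.002.

Request:
play_rows(motion=[[[0, 0, 0.002, 0, 0, 0], [0, 0, 0.004, 0, 0, 0], [0, 0, 0.006, 0, 0, 0], [0, 0, 0.008, 0, 0, 0], [0, 0, 0.008, 0, 0, 0]]])

```text
time_s: 11.83
position: [0.5121, -0.1771, 0.1109]
tcp_rot: [[1.0, -0.0, 0.001], [-0.0, -1.0, -0.001], [0.001, 0.001, -1.0]]
force: [-0.8, -0.1, 4.4]
opening: 0.272
grasp_force: 30.0
```

Converted, 0.003 m / 0.5 = 0.006, 0.001 m / 0.5 = 0.002.

Request:
play_rows(motion=[[[0, 0, 0.002, 0, 0, 0], [0, 0, 0.004, 0, 0, 0], [0, 0, 0.006, 0, 0, 0], [0, 0, 0.006, 0, 0, 0]]])

```text
time_s: 12.17
position: [0.5121, -0.1771, 0.1082]
tcp_rot: [[1.0, -0.0, 0.002], [-0.0, -1.0, -0.001], [0.002, 0.001, -1.0]]
force: [-0.7, 0.7, 2.9]
opening: 0.272
grasp_force: 30.0
```

Request:
play_rows(motion=[[[0, 0, 0.002, 0, 0, 0], [0, 0, 0.004, 0, 0, 0], [0, 0, 0.006, 0, 0, 0], [0, 0, 0.008, 0, 0, 0], [0, 0, 0.008, 0, 0, 0]]])

```text
time_s: 12.58
position: [0.512, -0.1771, 0.104]
tcp_rot: [[1.0, -0.0, 0.002], [-0.0, -1.0, -0.001], [0.002, 0.001, -1.0]]
force: [-1.3, -0.2, 3.4]
opening: 0.267
grasp_force: 30.0
```

Request:
play_rows(motion=[[[0, 0, 0.002, 0, 0, 0], [0, 0, 0.004, 0, 0, 0], [0, 0, 0.006, 0, 0, 0], [0, 0, 0.006, 0, 0, 0]]])

```text
time_s: 12.92
position: [0.5121, -0.1771, 0.1007]
tcp_rot: [[1.0, -0.0, 0.001], [-0.0, -1.0, -0.001], [0.001, 0.001, -1.0]]
force: [-1.6, 0.7, 3.3]
opening: 0.272
grasp_force: 30.0
```

Request:
play_rows(motion=[[[0, 0, 0.001, 0, 0, 0], [0, 0, 0.002, 0, 0, 0], [0, 0, 0.003, 0, 0, 0], [0, 0, 0.004, 0, 0, 0]]])

```text
time_s: 13.25
position: [0.5121, -0.1771, 0.099]
tcp_rot: [[1.0, -0.0, 0.001], [-0.0, -1.0, -0.001], [0.001, 0.001, -1.0]]
force: [-2.2, 0.9, 9.7]
opening: 0.274
grasp_force: 30.0
```

Request:
play_rows(motion=[[[0, 0, 0.0008, 0, 0, 0], [0, 0, 0.0016, 0, 0, 0], [0, 0, 0.002, 0, 0, 0]]])

```text
time_s: 13.5
position: [0.5121, -0.1771, 0.0982]
tcp_rot: [[1.0, -0.0, 0.001], [-0.0, -1.0, -0.001], [0.001, 0.001, -1.0]]
force: [-2.8, 1.5, 11.7]
opening: 0.271
grasp_force: 30.0
```

Converted, 0.0005 m / 0.5 = 0.001, -0.0002 m / 0.5 = -0.0004.

Request:
play_rows(motion=[[[-0.0004, -0.0002, 0, 0, 0, 0], [-0.0006, -0.0004, 0.0006, 0, 0, 0], [-0.0006, -0.0004, 0.001, 0, 0, 0], [-0.0006, -0.0004, 0.001, 0, 0, 0]]])

```text
time_s: 13.83
position: [0.5121, -0.1771, 0.0977]
tcp_rot: [[1.0, -0.0, 0.002], [-0.0, -1.0, -0.002], [0.002, 0.002, -1.0]]
force: [-2.3, -0.1, 10.5]
opening: 0.271
grasp_force: 30.0
```

Converted, 0.0005 m / 0.5 = 0.001, 0.0004 m / 0.5 = 0.0008.

Request:
play_rows(motion=[[[-0.0002, 0, 0.0004, 0, 0, 0], [-0.0004, 0, 0.0008, 0, 0, 0], [-0.0004, 0, 0.001, 0, 0, 0], [-0.0004, 0, 0.001, 0, 0, 0]]])

```text
time_s: 14.17
position: [0.5121, -0.1771, 0.0971]
tcp_rot: [[1.0, -0.001, 0.002], [-0.001, -1.0, -0.002], [0.002, 0.002, -1.0]]
force: [-1.6, 0.9, 10.2]
opening: 0.275
grasp_force: 30.0
```

Converted, 0.0005 m / 0.5 = 0.001, 0.0004 m / 0.5 = 0.0008.

Request:
play_rows(motion=[[[0, 0, 0.0004, 0, 0, 0], [0, 0, 0.0008, 0, 0, 0], [0, 0, 0.001, 0, 0, 0], [0, 0, 0.001, 0, 0, 0]]])

```text
time_s: 14.5
position: [0.5121, -0.1771, 0.0969]
tcp_rot: [[1.0, -0.001, 0.003], [-0.001, -1.0, -0.002], [0.003, 0.002, -1.0]]
force: [-1.6, 0.7, 10.9]
opening: 0.275
grasp_force: 30.0
```

Converted, 0.0005 m / 0.5 = 0.001, 0.0004 m / 0.5 = 0.0008.

Request:
play_rows(motion=[[[0, 0, 0.0004, 0, 0, 0], [0, 0, 0.0008, 0, 0, 0], [0, 0, 0.001, 0, 0, 0], [0, 0, 0.001, 0, 0, 0]]])

```text
time_s: 14.83
position: [0.5121, -0.1771, 0.0969]
tcp_rot: [[1.0, -0.001, 0.003], [-0.001, -1.0, -0.002], [0.003, 0.002, -1.0]]
force: [-1.1, 0.3, 14.7]
opening: 0.274
grasp_force: 30.0
```

```bash
python3 - <<'E'
from h import *
s=bot.read_state(); print(s['position'],s['force'],s['moment'])
c=cap('side'); K,R,t=map(np.array,(c['camera_matrix'],c['R'],c['t']))
i=c['frame'][96:186,283:403,::-1]
cv2.imwrite('pics/s3.png',cv2.resize(i,(800,600),interpolation=cv2.INTER_CUBIC))
E
```

```text
[ 0.51205604 -0.17712646  0.09686937] [-1.05908324  0.32205726 14.71236411] [0.32899665 0.50621713 0.0748467 ]
```

View pics/s3.png

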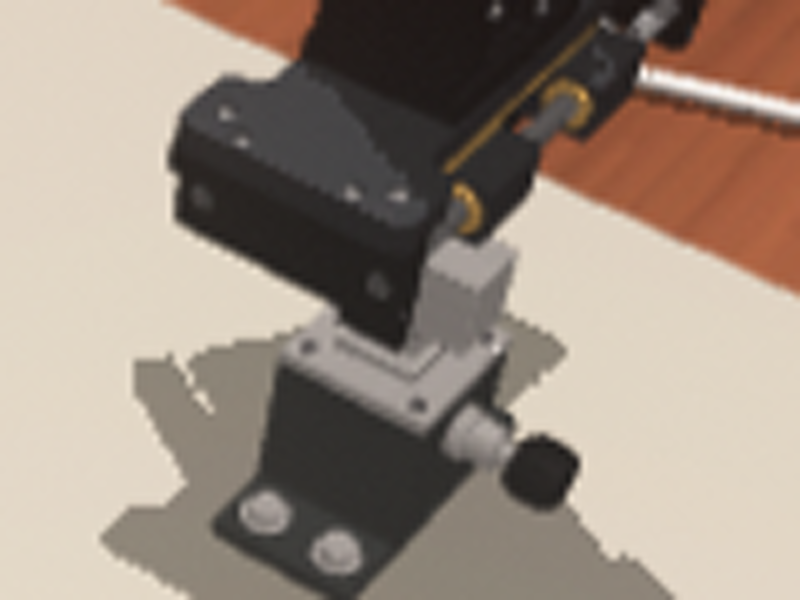

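The collar has reached the plate at (390,355): z has stopped at 0.0969, as predicted, and the force is rising. I'll press a little more and hold.

Converted, 0.0006 m / 0.5 = 0.0012, 0.0005 m / 0.5 = 0.001.

Request:
play_rows(motion=[[[0, 0, 0.0006, 0, 0, 0], [0, 0, 0.001, 0, 0, 0], [0, 0, 0.0012, 0, 0, 0], [0, 0, 0.0012, 0, 0, 0]]])

```text
time_s: 15.22
position: [0.5121, -0.1771, 0.0969]
tcp_rot: [[1.0, -0.0, 0.003], [-0.0, -1.0, -0.002], [0.003, 0.002, -1.0]]
force: [-2.8, 2.5, 19.2]
opening: 0.271
grasp_force: 30.0
```

Converted, 0.0002 m / 0.5 = 0.0004.

Request:
play_rows(motion=[[[0, 0, 0.0004, 0, 0, 0], [0, 0, 0.0004, 0, 0, 0], [0, 0, 0.0004, 0, 0, 0], [0, 0, 0.0004, 0, 0, 0]]])

```text
time_s: 15.55
position: [0.5121, -0.1771, 0.0969]
tcp_rot: [[1.0, -0.0, 0.003], [-0.0, -1.0, -0.002], [0.003, 0.002, -1.0]]
force: [-3.6, 1.4, 20.7]
opening: 0.271
grasp_force: 30.0
```

Firmly bedded, about 10 N above the sliding drag. I'll unload, release and retreat.

Converted, -0.0024 m / 0.5 = -0.0048, -0.0016 m / 0.5 = -0.0032.

Request:
play_rows(motion=[[[0, 0, -0.0016, 0, 0, 0], [0, 0, -0.0032, 0, 0, 0], [0, 0, -0.0048, 0, 0, 0], [0, 0, -0.0048, 0, 0, 0]]])

```text
time_s: 15.88
position: [0.512, -0.1771, 0.0969]
tcp_rot: [[1.0, -0.001, 0.002], [-0.001, -1.0, -0.001], [0.002, 0.001, -1.0]]
force: [-0.5, 0.4, 7.1]
opening: 0.272
grasp_force: 30.0
```

Request:
play_rows(motion=[[[0, 0, 0, 0, 0, 0], [0, 0, 0, 0, 0, 0], [0, 0, 0, 0, 0, 0], [0, 0, 0, 0, 0, 0], [0, 0, 0, 0, 0, 0], [0, 0, 0, 0, 0, 0]]], fingers=0.05)

```text
time_s: 16.38
position: [0.511, -0.1764, 0.0958]
tcp_rot: [[1.0, -0.001, -0.001], [-0.001, -1.0, 0.0], [-0.001, -0.0, -1.0]]
force: [0.3, 0.3, -0.0]
opening: 0.56
grasp_force: 0.0
```

Converted, -0.15 m / 0.5 = -0.3, -0.145 m / 0.5 = -0.29.

Request:
play_rows(motion=[[[0, 0, -0.01, 0, 0, 0], [0, 0, -0.04, 0, 0, 0], [0, 0, -0.09, 0, 0, 0], [0, 0, -0.15, 0, 0, 0], [0, 0, -0.21, 0, 0, 0], [0, 0, -0.26, 0, 0, 0], [-0.02, 0, -0.29, 0, 0, 0], [-0.04, 0, -0.3, 0, 0, 0]]])

```text
time_s: 17.05
position: [0.4925, -0.1773, 0.2494]
tcp_rot: [[1.0, -0.0, 0.006], [-0.0, -1.0, -0.003], [0.006, 0.003, -1.0]]
force: [0.4, -0.1, -0.2]
opening: 0.575
grasp_force: 0.0
```

Converted, -0.03 m / 0.5 = -0.06, -0.015 m / 0.5 = -0.03.

Request:
play_rows(motion=[[[-0.03, 0, 0, 0, 0, 0], [-0.06, 0, 0, 0, 0, 0], [-0.06, 0, 0, 0, 0, 0], [-0.06, 0, 0, 0, 0, 0], [-0.06, 0, 0, 0, 0, 0], [-0.06, 0, 0, 0, 0, 0]]])

```text
time_s: 17.55
position: [0.4618, -0.1767, 0.2459]
tcp_rot: [[1.0, -0.001, 0.0], [-0.001, -1.0, -0.0], [0.0, 0.0, -1.0]]
force: [0.1, -0.4, -0.6]
opening: 0.575
grasp_force: 0.0
```

```bash
python3 - <<'E'
from h import *
s=bot.read_state(); print(s['position'],s['force'])
c=cap('side'); i=c['frame'][96:186,283:403,::-1]
w=cap('wrist')['frame'][:260,120:467,::-1]
o=np.hstack([cv2.resize(i,(400,300),interpolation=cv2.INTER_CUBIC),cv2.resize(w,(400,300),interpolation=cv2.INTER_CUBIC)])
cv2.imwrite('pics/f.png',o)
E
```

```text
[ 0.46183389 -0.17669838  0.24589674] [ 0.1333613  -0.38869937 -0.64251412]
```

View pics/f.png

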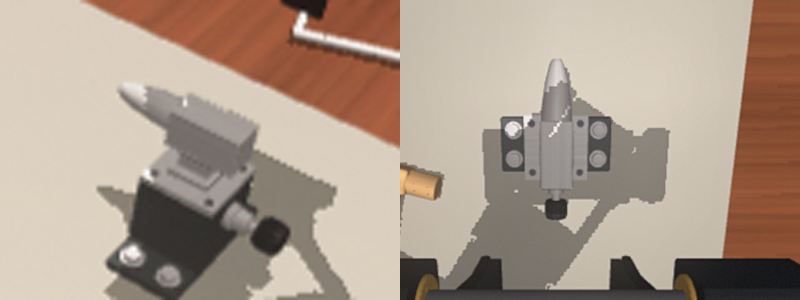

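The anvil stands bedded and upright in the holder. In the left view the body is at (210,130), with its horn tip at (125,90) opposite the knob at (270,237). The gripper is clear.

```bash
python3 -c "
from rig import bot
print(bot.hand_in())"
```

```text
the job is handed in; nothing more can be done
None
```

The anvil is seated in the iron stake holder, horn away from the knob and collar bedded on the plate with about 10 N above the sliding drag; I released it and handed the job in at about 18 s, but no verdict came back.

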